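# Load a press-pack puck and its contact cap into a spring magazine

## Robot

A 7-joint arm with a two-finger parallel gripper is mounted at the origin on the work surface. World frame = base frame: x ahead of the robot, y to its left, z up, the work surface at z = 0. Lengths are in m, angles in rad, forces in N, time in s.
With the tool pointing down it reaches from about 0.425 to 0.8 m from the base axis. Payload 8.3 kg.
Tool frame: the origin (TCP) lies between the finger pads; the fingertips stand 11 mm ahead of it and the grasp point (between the pads) lies 8 mm behind it; z points along the fingers, y is the line along which they close (so a half turn about z gives the same grasp; the last joint's range is limited). The gripper opens to 85 mm and grips with 20 to 120 N. Pads are 22 mm wide; open, the fingers measure 114 mm over their backs; the gripper's body (76 mm by 85 mm) begins 54 mm behind the grasp point. The pads swing forward as they close: fully open they stand 13 mm farther back than shut.
Start: joints at [1.112, 0.383, 0.016, 1.37, -0.006, 1.388, -0.046], TCP at [0.241, -0.577, 0.217] pointing down, gripper open.
Joint ranges: [-2.95, 2.95], [-0.25, 2.06], [-1.52, 1.56], [0.18, 2.33], [-1.44, 4.58], [0.02, 2.06], [-3.01, 3.01]. Speed limits (rad/s): [2.39, 2.39, 3.01, 3.01, 3.14, 3.14, 3.14].

## Interface

Orientations are given as [roll, pitch, yaw] about the fixed x, y, z axes, in that order (R = Rz(yaw) Ry(pitch) Rx(roll)).
In Python, from workcell import arm gives the robot as it stands.
- The arm moves only by the tool jog_arm, never from a script. Its argument "motion" is a list that holds one entry, the list of rows, each a list of 7 numbers: the shift along the tool's x, y, z as a fraction of full scale, then the turn, a rotation vector about the tool's x, y, z as a fraction of full scale, then the closure, from -1 (fully open) to 1 (shut), so that 0 is half open. In form: [[[x, y, z, wx, wy, wz, jaw], ...]]. A call has 1 to 10 rows; each row shifts and turns the commanded pose from where the row before left it, along the tool's axes as they then stand; what a row does not reach is not made up. Full scale, the value 1, is 0.03 m for a shift and 5 degrees for a turn. A row lasts 1/8 s, in which the tool goes at most 62.5 mm and 10.7 degrees, less where a joint would pass 70% of its speed; a pose out of reach is approached as far as the arm can. A call with a number of a shift or a turn outside -1 to 1 is refused whole. A call with a gripper value outside its range is refused whole. The fingers move at their own pace and stop on an object; "grip_force" is the grip in N (left out, the last holds). Time passes only in rows, so rows that do not move let the fingers close. It gives the time, the measured TCP pose, the force, the opening and the grip force at its end, in the units of the state.
- arm.state(): the state, without advancing time (a new reading comes with each control period).
- arm.read_camera(name): name is "scene" or "side" or "wrist"; returns the picture (480x640x3 uint8, red, green, blue); there is no depth.
- arm.camera_params(name): a dict with "intrinsics" (3x3 intrinsics, pixels), "R" (3x3) and "t" (3): a world point X has camera coordinates R X + t. Camera axes: x right, y down, z forward; pixel columns grow to the right and rows downward; lengths in m; the calibration is good to about 2 mm. The wrist camera is an equidistant fisheye: a pixel r from the principal point sees the ray r / f radians off the axis. A picture is of the moment at which its call begins: read the wrist's pose just before it. camera_params takes no time and is no camera call; for the wrist camera it gives the pose at the moment of the call.
- arm.finish_job(): hands the job in; it is judged then, once.
The state is a dict: "t": time; "joint_pos": joint angles; "qvel": joint speeds; "tau": joint torques, N m; "position": TCP position; "tool_rot": TCP orientation; "wrist_force": force on the tool from outside, world axes, zero at the start; "torque": the same for the moment, N m; "grip_width": opening from 0.0 (shut) to 1.0 (fully open); "grip_force": force on a finger pad.
Only numpy, scipy, OpenCV 4.12 (cv2) and the standard library are available. Lean on these libraries where they do the work, as an engineer would, in place of code of your own. Each camera call takes 0.05 s, during which the arm holds its last target. There are 200 camera calls.

## Task

Load the spring magazine on the test bench: press the loose large puck down on top of the puck already in it until both side catches have snapped over it and let go, then press the metal contact cap down on top, stem up, until the catches have snapped over its flange, and let go. Leave the small puck, the circuit board and the screwdriver where they are.

Things in the scene. Friction and masses are not known exactly. Their poses are not given: they have to be found in the camera images.
- magazine: Spring-loaded stack magazine fixed to the bench, dark steel base 124 x 84 x 10 mm (x, y, z). Origin: centre of its underside, on the stack axis; z up; turned by up to 0.45 rad. At +x and -x stands an aluminium pillar 16 x 26 mm (37 to 53 mm off the axis, top at z = 85 mm) with a spring catch. All z below are in this frame.
- mouth (a point): On the magazine's axis at the tops of its 4 guide posts, z = 98 mm. Posts: 8 mm round, pointed over the last 13 mm, at x = +-27.8, y = +-18.7 mm; 1.5 mm radial play to a 56 mm disc. Towards +y and -y the stack is open (47 mm wide gaps, down to the base): fingers holding a disc along the magazine's y axis can go down with it.
- follower (a joint): Travel of the spring follower (52 mm round plate under the stack), m: 0 at its top stop (upper face at z = 51 mm), growing as it is pressed down, at most 0.033. About 5 N at 0, rising 0.2 N per mm. With one more puck caught it stands near 0.013, with puck and cap near 0.023.
- catch_far (a joint): Catch on the magazine's +x side, m: 0 sprung in, growing as pushed outward, at most 0.009. A 20 mm wide steel nose reaching in to 23.5 mm from the axis; flat underside at z = 66 mm, sloping top up to z = 80 mm. A disc pressed down pushes it out (2 to 3 N); it snaps back once the disc's top is below z = 66 mm, and the follower then holds the disc up against it.
- catch_near (a joint): The same catch on the magazine's -x side: 0 sprung in, growing as pushed outward.
- stored_puck: Hockey-puck shaped power semiconductor: a plain disc with a white ceramic rim and bright metal faces, the same either way up. This one, 56 mm in diameter and 14 mm thick, already lies in the magazine on the follower, 1 mm below the catches. Origin: centre of one face (underside at the start), z along its axis.
- puck: Hockey-puck shaped power semiconductor: a plain disc with a white ceramic rim and bright metal faces, the same either way up. The loose large one, 56 mm in diameter and 14 mm thick, about 0.15 kg, lying flat on the bench to one side of the magazine. Origin: centre of its underside, z up. It can be held across its rim and pressed down by that grip, or pressed with the shut fingertips (15 to 22 N).
- puck_mid (a point): Centre of the loose large puck, 7 mm from either face.
- cap: Aluminium contact cap, about 0.1 kg, standing on the bench on the other side of the magazine: a flange 56 mm in diameter and 10 mm thick with a plain stem of 24 mm diameter, 24 mm tall, on its centre (34 mm tall in all). Origin: centre of the flange's underside, z up along the stem.
- small_puck: Bystander: a smaller puck of the same look, 38 mm in diameter and 14 mm thick, flat on the bench beyond one of the side places. It does not fit the magazine. Origin: centre of its underside.
- board: Bystander: green circuit board 60 x 90 mm with a metal shield box, 17 mm tall, on four brass feet, on the bench beyond the magazine. Origin: under its centre.
- driver: Bystander: screwdriver 150 mm long with a black handle, lying on the bench beyond one of the side places. Origin: under its middle, x along it towards the tip.
There are look-alikes about, which are no part of the job. Leave any red look-alike of the puck alone. Of the things that look like the cap, the larger one is meant.

How it is judged:
By the outcome, as a careful person would: the job done as asked, in the order asked, and still so for the second after the job is handed in, with the robot touching nothing.
It also fails if it takes over 51 s, if anything falls off the work surface, if the arm or the gripper's body presses on something with over 40 N, if the wrist force passes 120 N, or if a joint passes its speed limit or range.

## Working session

There is one attempt and no reset: what is moved stays moved. The work goes in short steps, Python scripts to look and compute and a tool call to move; the robot and the scene stay as the last step left them, time stands still between calls to the robot, and variables do not carry over. Pictures are saved under pics/ and viewed, at most 10 in all, crops included, and the job is handed in when it is done.

Besides the shell and the picture viewer there is one more tool, called after ">>>" as name(argument=value, ...), one argument or row to a line, values as JSON. jog_arm: Moves the arm, as the interface text tells. Its arguments: {"type":"object","properties":{"motion":{"type":"array"},"grip_force":{"type":"number"}},"required":["motion"]}

```bash
mkdir -p pics; cat > h.py <<'E'
import numpy as np, cv2
from workcell import arm
def grab(n,f):
    p=arm.camera_params(n); im=arm.read_camera(n); cv2.imwrite(f'pics/{f}.png',im[:,:,::-1])
    np.savez(f'pics/{f}.npz',K=p['intrinsics'],R=p['R'],t=p['t']); return im
def ray(f,uv,fish=False):
    d=np.load(f'pics/{f}.npz'); K,R,t=d['K'],d['R'],d['t']
    x=(uv[0]-K[0,2])/K[0,0]; y=(uv[1]-K[1,2])/K[1,1]
    if fish:
        r=np.hypot(x,y)+1e-12; v=np.array([np.sin(r)*x/r,np.sin(r)*y/r,np.cos(r)])
    else: v=np.array([x,y,1.])
    return -R.T@t, R.T@v
def onz(f,uv,z,fish=False):
    c,v=ray(f,uv,fish); return c+v*(z-c[2])/v[2]
E
python3 - <<'E'
from h import *
for n in('scene','side','wrist'): grab(n,n+'0')
a=cv2.imread('pics/scene0.png');b=cv2.imread('pics/side0.png')
for n in('scene0','side0'):
    d=np.load(f'pics/{n}.npz');print(n,(-d['R'].T@d['t']).round(3),d['K'][0,0])
s=arm.state();print(s['t'],s['tool_rot'],s['grip_width'],s['wrist_force'])
E
```

```text
scene0 [0.886 0.273 0.84 ] 440.85984704914824
side0 [0.234 0.757 0.708] 570.6180948604039
0.15 [-3.14005492e+00  1.45809108e-05  3.95833251e-01] 0.9993619530973087 [ 0.22052012 -1.07043133 -0.36662832]
```

View pics/scene0.png

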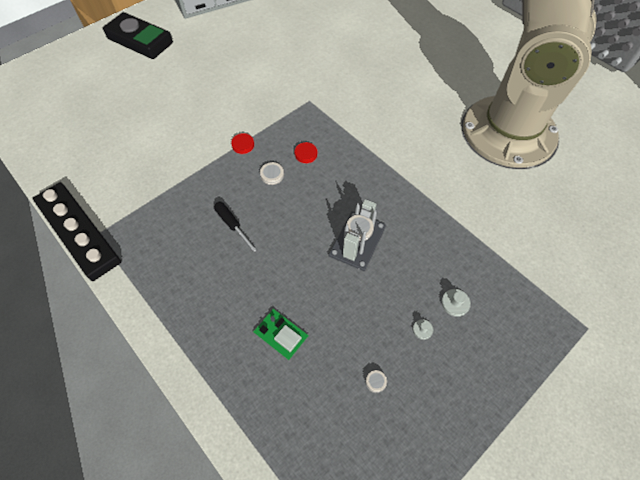

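View pics/side0.png

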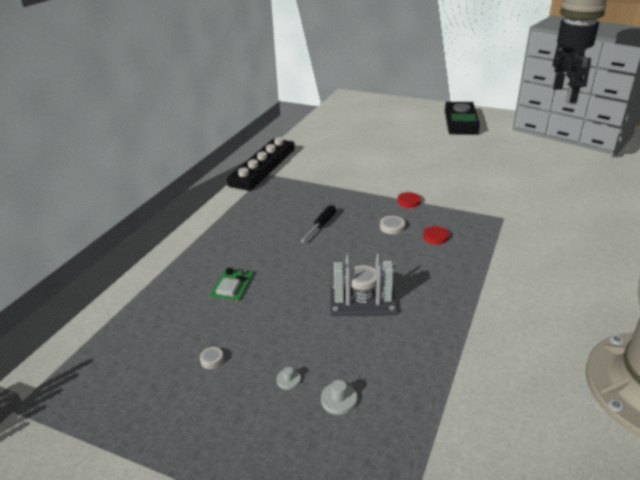

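Scene picture: the white pucks are at (272,173) and (377,381), the latter nearer and smaller. The red look-alikes are at (242,143) and (306,152), and more white ones sit in the rack on the left. Cap-like things are at (456,302), larger, and (423,328), smaller. The magazine is at about (358,232). I choose puck (272,173) and cap (456,302), and check both in a crop with sizes.

```bash
python3 - <<'E'
from h import *
a=cv2.imread('pics/scene0.png');b=cv2.imread('pics/side0.png')
def c(im,x,y,w,h,W,H): return cv2.resize(im[y:y+h,x:x+w],(W,H),interpolation=cv2.INTER_CUBIC)
m=np.vstack([np.hstack([c(a,310,170,100,100,400,300*4//3)[:300] if 0 else c(a,310,175,100,100,300,300),c(a,230,125,100,100,300,300)]),
 np.hstack([c(b,315,235,100,100,300,300),c(a,400,270,100,100,300,300)])])
cv2.imwrite('pics/crop.png',m)
def blobs(f,im,roi,z):
    x,y,w,h=roi; s=im[y:y+h,x:x+w]; hsv=cv2.cvtColor(s,cv2.COLOR_BGR2HSV)
    mk=((hsv[...,2]>125)&(hsv[...,1]<70)).astype(np.uint8)
    for k in cv2.findContours(mk,cv2.RETR_EXTERNAL,cv2.CHAIN_APPROX_NONE)[0]:
        if cv2.contourArea(k)<100: continue
        k=cv2.convexHull(k)
        P=np.array([onz(f,p+[x,y],z)[:2] for p in k[:,0].astype(float)])
        (cx,cy),r=cv2.minEnclosingCircle(P.astype(np.float32))
        print(f,roi[:2],k[:,0].min(0)+[x,y],k[:,0].max(0)+[x,y],'c',round(cx,4),round(cy,4),'r',round(r,4))
for f,im,rs in(('scene0',a,[((252,155,40,35),.008),((358,362,40,40),.008),((405,312,36,34),.005),((437,283,40,40),.006)]),
 ('side0',b,[((374,208,40,32),.008),((195,340,35,33),.008),((316,376,45,42),.006)])):
    for r,z in rs: blobs(f,im,r,z)
E
```

```text
scene0 (252, 155) [260 162] [283 184] c 0.5396 -0.2904 r 0.0337
scene0 (358, 362) [366 370] [387 392] c 0.6964 0.2133 r 0.0208
scene0 (405, 312) [413 320] [433 339] c 0.5569 0.2046 r 0.0209
scene0 (437, 283) [442 289] [470 316] c 0.466 0.2106 r 0.0305
side0 (374, 208) [380 216] [404 234] c 0.5357 -0.2897 r 0.0393
side0 (195, 340) [199 347] [221 368] c 0.6964 0.2123 r 0.0252
side0 (316, 376) [321 380] [355 414] c 0.467 0.2085 r 0.0339
```

View pics/crop.png

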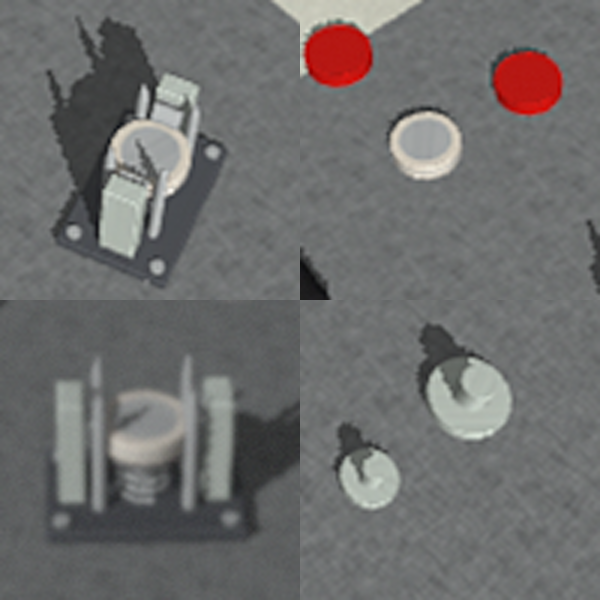

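Crop check: the white puck and the cap are as described, radius about 28 mm each, and the small ones are clearly smaller. Magazine bolts are at scene (380.7,225.7), (334.7,252) and (362.3,264), and side (335.3,308.3) and (391.7,307.7).

```bash
python3 - <<'E'
from h import *
A=[onz('scene0',p,.011)[:2] for p in((380.7,225.7),(334.7,252),(362.3,264))]
B=[onz('side0',p,.011)[:2] for p in((335.3,308.3),(391.7,307.7))]
print(np.round(A,4),np.round(B,4)); print('ctr',(A[0]+A[1])/2)
for d in(A[0]-A[2],A[2]-A[1],B[1]-B[0]): print(np.linalg.norm(d),np.arctan2(d[1],d[0]))
# stored puck top face centre, z=.065: scene crop ellipse centre (150,150), side crop (147,415)
print(onz('scene0',(310+152/3,175+150/3),.065),onz('side0',(315+147/3,235+114/3),.065))
# pillar tops z .085 : scene near (127,188) far(180,88); side (69,382),(217,378)
P=[onz('scene0',(310+u/3,175+v/3),.085)[:2] for u,v in((127,186),(180,87))];print(P,sum(P)/2,np.linalg.norm(P[0]-P[1]))
s=arm.state();print(s['position'],s['tool_rot'],np.load('pics/wrist0.npz')['t'])
d=np.load('pics/wrist0.npz');print(-d['R'].T@d['t'],d['R'],d['K'])
E
```

```text
[[ 0.4525 -0.0151]
 [ 0.5724 -0.0343]
 [ 0.5485  0.0252]] [[ 0.5464  0.0237]
 [ 0.4505 -0.0156]]
ctr [ 0.51246894 -0.02469486]
0.10408144452103393 -2.7437148353247194
0.06412385580936944 1.954164770882303
0.1036321541049278 -2.752280824314152
[ 0.51036698 -0.02497761  0.065     ] [ 0.51013246 -0.02920466  0.065     ]
[array([ 0.55171965, -0.00832483]), array([ 0.47028073, -0.04085221])] [ 0.51100019 -0.02458852] 0.08769451337756773
[ 0.24081999 -0.57629726  0.2160846 ] [-3.14005492e+00  1.45809108e-05  3.95833251e-01] [-0.62395054 -0.04041355  0.37965242]
[ 0.31547013 -0.54491601  0.37232867] [[ 0.38542286 -0.92273926 -0.00122002]
 [-0.87574199 -0.36620831  0.31459092]
 [-0.29073217 -0.1201821  -0.94922656]] [[371.64829954   0.         321.26268667]
 [  0.         371.64829954 239.88747011]
 [  0.           0.           1.        ]]
```

>>> jog_arm(
  motion=[
    [[0.98,-0.38,0.2,0,0,0,-1],[0.98,-0.38,0.2,0,0,0,-1],[0.98,-0.38,0.2,0,0,0,-1],[0.98,-0.38,0.2,0,0,0,-1],[0.98,-0.38,0.2,0,0,0,-1],[0.98,-0.38,0.2,0,0,0,-1],[0.98,-0.38,0.2,0,0,0,-1],[0.98,-0.38,0.2,0,0,0,-1],[0.98,-0.38,0.2,0,0,0,-1],[0.98,-0.38,0.2,0,0,0,-1]],
  ],
  grip_force=80,
)

```text
t: 1.4
position: [0.4688, -0.3572, 0.1564]
tool_rot: [-3.141, 0.0, 0.396]
wrist_force: [-0.2, -0.1, 0.1]
grip_width: 0.997
grip_force: 0.0
```

>>> jog_arm(
  motion=[
    [[0.98,-0.38,0.2,0,0,0,-1],[0.98,-0.38,0.2,0,0,0,-1],[0.98,-0.38,0.2,0,0,0,-1],[0,0,0,0,0,0,-1],[0,0,0,0,0,0,-1]],
  ],
)

```text
t: 2.02
position: [0.536, -0.293, 0.1386]
tool_rot: [-3.141, 0.001, 0.395]
wrist_force: [-0.5, -0.7, -0.5]
grip_width: 1.002
grip_force: 0.0
```

```bash
python3 - <<'E'
from h import *
for p in((306,152),(242,143)): print(onz('scene0',p,.012)[:2]-[.538,-.290])
s=arm.state();print(s['t'],s['position'],s['tool_rot'],s['qvel'].round(3) if hasattr(s['qvel'],'round') else s['qvel'])
im=grab('wrist','w1')
E
```

```text
[-0.09881494  0.00754775]
[ 1.12468606e-04 -1.18382248e-01]
2.025 [ 0.5359885  -0.29304493  0.13861416] [-3.14142550e+00  8.24401383e-04  3.95488750e-01] [ 0.013 -0.009  0.015 -0.001  0.002  0.001  0.001]
```

View pics/w1.png

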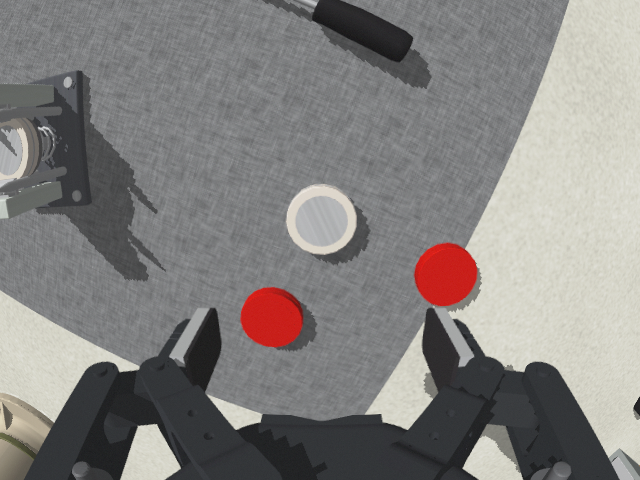

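Wrist picture: the white puck is centred at about (321,218), the red discs at (272,317) and (446,274) lie clear of the finger places, and the magazine is at the left.

```bash
cat >> h.py <<'E'
def disc(f,roi,z,th=130,fish=True):
    im=cv2.imread(f'pics/{f}.png');x,y,w,h=roi;hsv=cv2.cvtColor(im[y:y+h,x:x+w],cv2.COLOR_BGR2HSV)
    mk=((hsv[...,2]>th)&(hsv[...,1]<70)).astype(np.uint8)
    k=max(cv2.findContours(mk,cv2.RETR_EXTERNAL,cv2.CHAIN_APPROX_NONE)[0],key=cv2.contourArea)
    k=cv2.convexHull(k); P=np.array([onz(f,p+[x,y],z,fish)[:2] for p in k[:,0].astype(float)])
    (cx,cy),r=cv2.minEnclosingCircle(P.astype(np.float32)); return cx,cy,r
def tool(dx):
    R=cv2.Rodrigues(np.array([0,0,arm.state()['tool_rot'][2]]))[0]; d=R[:2,:2].T@np.array(dx[:2]); return d[0],-d[1]
E
python3 - <<'E'
from h import *
c=disc('w1',(275,170,95,95),.014);print(c)
p=arm.state()['position'];print(tool(np.array(c[:2])-p[:2]),p)
E
```

```text
(0.5400876402854919, -0.2954782545566559, 0.04771170765161514)
(np.float64(0.00331983014706309), np.float64(0.0033606450618089354)) [ 0.53573137 -0.29365121  0.13883828]
```

```bash
python3 - <<'E'
from h import *
for th in(150,165,180): print(th,disc('w1',(275,170,95,95),.014,th))
print(onz('w1',(321,218),.014,True))
p=arm.state()['position'];c=disc('w1',(275,170,95,95),.014,165)
print(tool(np.array(c[:2])-p[:2]),p)
E
```

```text
150 (0.5398001670837402, -0.2906981110572815, 0.029011476784944534)
165 (0.539578914642334, -0.2904570996761322, 0.028845008462667465)
180 (0.5398706197738647, -0.2904343605041504, 0.02860317938029766)
[ 0.54112169 -0.29039146  0.014     ]
(np.float64(0.004779490867424028), np.float64(-0.0014705233988896412)) [ 0.53573137 -0.29365121  0.13883828]
```

>>> jog_arm(
  motion=[
    [[0.16,-0.05,0.8,0,0,0,-1],[0,0,0.9,0,0,0,-1],[0,0,0.9,0,0,0,-1],[0,0,0.9,0,0,0,-1],[0,0,0.6,0,0,0,-1],[0,0,0.15,0,0,0,-1],[0,0,0,0,0,0,-1]],
  ],
)

```text
t: 2.95
position: [0.5405, -0.2897, 0.0119]
tool_rot: [3.141, -0.0, 0.395]
wrist_force: [0.4, -0.5, -0.2]
grip_width: 0.999
grip_force: 0.0
```

>>> jog_arm(
  motion=[
    [[0,0,0.07,0,0,0,0.35],[0,0,0,0,0,0,0.6],[0,0,0,0,0,0,0.6],[0,0,0,0,0,0,0.6],[0,0,0,0,0,0,0.6],[0,0,0,0,0,0,0.6]],
  ],
)

```text
t: 3.7
position: [0.5404, -0.2893, 0.0093]
tool_rot: [-3.142, -0.0, 0.396]
wrist_force: [-0.1, 0.3, -0.1]
grip_width: 0.201
grip_force: 0.0
```

```bash
python3 - <<'E'
from h import *
grab('wrist','w2');a=grab('side','s2');grab('scene','c2')
c=cv2.imread('pics/w2.png')[120:480,120:520]; s=cv2.resize(cv2.imread('pics/side0.png')[0:1,0:1],(1,1))
s=cv2.resize(a[190:260,350:450,::-1],(400,280)); cv2.imwrite('pics/m2.png',np.hstack([c,np.vstack([s,np.zeros((80,400,3),np.uint8)])]))
E
```

```text
(no output)
```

View pics/m2.png

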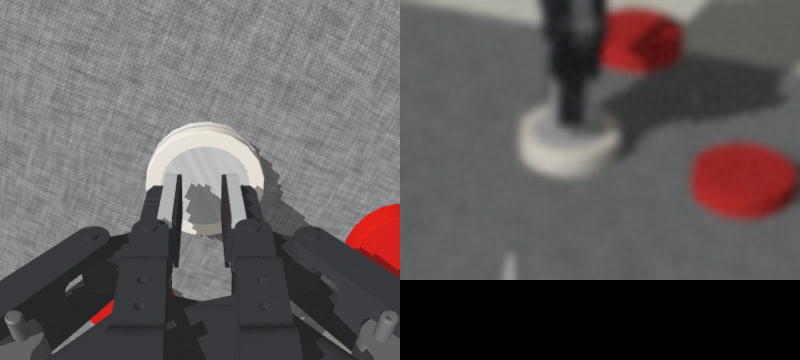

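The fingers look as if they closed over the puck's face instead of around its rim. I check the actual heights.

```bash
python3 - <<'E'
from h import *
s=arm.state();print(s['position'],s['wrist_force'],s['torque'],s['grip_width'],s['grip_force'],s['t'])
d=np.load('pics/w2.npz');c=-d['R'].T@d['t'];print('cam',c, 'offset to tcp',c-np.array(s['position']))
d=np.load('pics/w1.npz');print('w1 off',-d['R'].T@d['t']-[0.5360,-0.2930,.1386])
# puck top-face outer edge in w2: left(266,300) right(384,300) top (325,243)
for uv in((266,302),(384,302),(325,243)): print(onz('w2',uv,.014,True))
# pad tips in w2 approx (294,296),(350,296): height where they'd be 17mm apart
for z in(-.002,.014,.03,.04): print(z,onz('w2',(298,296),z,True),onz('w2',(345,296),z,True))
a=np.asarray(s['joint_pos']);print(a)
for f,r in(('s2',(374,208,40,32)),): print(disc(f,r,.008,125,False))
E
```

```text
[ 0.54033606 -0.28926652  0.00927625] [0.17334862 0.19383117 0.01556991] [-0.03697282 -0.02531853 -0.00166136] 0.19886821397474408 0.0 3.85
cam [ 0.61490154 -0.25772767  0.16567538] offset to tcp [0.07456548 0.03153885 0.15639914]
w1 off [0.07466367 0.03151983 0.15632533]
[ 0.53071894 -0.26522167  0.014     ]
[ 0.5517401  -0.31576771  0.014     ]
[ 0.56787327 -0.27919646  0.014     ]
-0.002 [ 0.53159399 -0.27987967 -0.002     ] [ 0.54073626 -0.30178707 -0.002     ]
0.014 [ 0.5395434  -0.27776587  0.014     ] [ 0.54781329 -0.29758281  0.014     ]
0.03 [ 0.54749281 -0.27565207  0.03      ] [ 0.55489033 -0.29337855  0.03      ]
0.04 [ 0.5524612  -0.27433095  0.04      ] [ 0.55931347 -0.29075089  0.04      ]
[ 0.56548313  0.54127441 -0.1678392   1.63207857  0.10391249  0.9770671
 -0.81194934]
(0.5425821542739868, -0.2858837842941284, 0.037733856588602066)
```

```bash
python3 - <<'E'
from h import *
for z in(-.01,0,.01,.014,.02,.03): print(z,onz('side0' if 0 else 's2',(350+172/4,190+122/4),z).round(4))
# open tips in initial side view: (574,100) approx, TCP (.241,-.577,.216)
for z in(.19,.2,.21,.22,.23,.24,.25): print(z,onz('side0',(574,101),z).round(4))
# open fingertips in w1 front inner corners (216,310),(428,310)
for z in(.12,.13,.14,.15,.16):
    a,b=onz('w1',(217,309),z,True),onz('w1',(426,309),z,True); print(z,np.linalg.norm(a-b),tool(((a+b)/2)[:2]-[.536,-.293]))
E
```

```text
-0.01 [ 0.5473 -0.3336 -0.01  ]
0 [ 0.5429 -0.3184  0.    ]
0.01 [ 0.5386 -0.3033  0.01  ]
0.014 [ 0.5368 -0.2972  0.014 ]
0.02 [ 0.5342 -0.2881  0.02  ]
0.03 [ 0.5299 -0.2729  0.03  ]
0.19 [ 0.2136 -0.7022  0.19  ]
0.2 [ 0.214  -0.6741  0.2   ]
0.21 [ 0.2144 -0.6459  0.21  ]
0.22 [ 0.2148 -0.6178  0.22  ]
0.23 [ 0.2152 -0.5896  0.23  ]
0.24 [ 0.2156 -0.5615  0.24  ]
0.25 [ 0.216  -0.5333  0.25  ]
0.12 0.11517365280709448 (np.float64(-0.017217723644091274), np.float64(-0.00013213804271404103))
0.13 0.10858949166305785 (np.float64(-0.011600389378535468), np.float64(-0.00014128805979368237))
0.14 0.10200533051902122 (np.float64(-0.005983055112979741), np.float64(-0.00015043807687341746))
0.15 0.09542116937498459 (np.float64(-0.00036572084742401604), np.float64(-0.00015958809395315234))
0.16 0.08883700823094794 (np.float64(0.005251613418131688), np.float64(-0.00016873811103283615))
```

Both views agree: the tips stand about 11 mm behind the TCP when nearly shut and about 25 mm behind when open, so the real offset is opposite in sign to the text. I reopen and go lower by about 21 mm.

>>> jog_arm(
  motion=[
    [[0,0.04,0,0,0,0,-1],[0,0,0,0,0,0,-1],[0,0,0,0,0,0,-1],[0,0,0,0,0,0,-1],[0,0,0,0,0,0,-1],[0,0,0.35,0,0,0,-1],[0,0,0.35,0,0,0,-1],[0,0,0,0,0,0,-1]],
  ],
)

```text
t: 4.85
position: [0.5397, -0.2898, -0.0134]
tool_rot: [-3.139, 0.002, 0.396]
wrist_force: [-0.3, -0.5, -0.6]
grip_width: 0.998
grip_force: 0.0
```

>>> jog_arm(
  motion=[
    [[0,0,0,0,0,0,-0.2],[0,0,0,0,0,0,-0.1],[0,0,0,0,0,0,0],[0,0,0,0,0,0,0],[0,0,0,0,0,0,0],[0,0,0,0,0,0,0]],
  ],
)

```text
t: 5.6
position: [0.5415, -0.2907, -0.0105]
tool_rot: [3.14, -0.001, 0.396]
wrist_force: [-1.1, 0.4, 5.1]
grip_width: 0.612
grip_force: 82.8
```

Gripped at 83 N. Lift and carry to just behind the magazine for a look.

>>> jog_arm(
  motion=[
    [[0,0,-0.6,0,0,0,0],[0,0,-1,0,0,0,0],[0,0,-1,0,0,0,0],[0,0,-1,0,0,0,0],[0,0,-1,0,0,0,0],[0.05,-0.95,-0.6,0,0,0,0],[0.05,-0.95,0,0,0,0,0],[0.05,-0.95,0,0,0,0,0],[0.05,-0.95,0,0,0,0,0],[0.05,-0.95,0,0,0,0,0]],
  ],
)

```text
t: 6.85
position: [0.4924, -0.1551, 0.1455]
tool_rot: [3.141, -0.001, 0.396]
wrist_force: [-0.2, 0.2, -2.1]
grip_width: 0.607
grip_force: 83.9
```

>>> jog_arm(
  motion=[
    [[0.05,-0.95,0,0,0,0,0],[0.05,-0.95,0,0,0,0,0],[0.05,-0.95,0,0,0,0,0],[0.05,-0.95,0,0,0,0,0],[0,0,0,0,0,0,0],[0,0,0,0,0,0,0]],
  ],
)

```text
t: 7.6
position: [0.4546, -0.0491, 0.1451]
tool_rot: [3.141, -0.001, 0.396]
wrist_force: [0.4, -0.4, -1.0]
grip_width: 0.613
grip_force: 83.9
```

```bash
python3 - <<'E'
from h import *
s=arm.state();print(s['position'],s['tool_rot'],s['wrist_force'],s['grip_width'],s['grip_force'])
grab('wrist','w3');grab('side','s3');grab('scene','c3')
E
```

```text
[ 0.45462142 -0.04912013  0.14509479] [ 3.14057191e+00 -7.78437608e-04  3.95620596e-01] [ 0.40661657 -0.37723213 -1.00921317] 0.6129867815270696 83.9250898361206
```

View pics/w3.png

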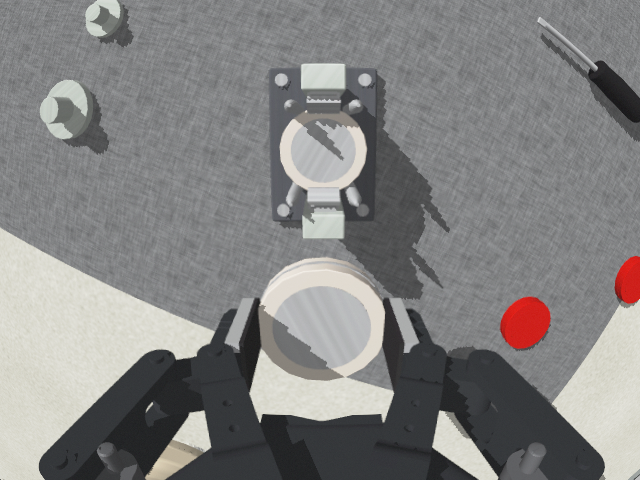

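Wrist picture: the magazine's bolts are at (282,80), (365,80), (283,211) and (363,211). The stored puck is at (323,151) and the held puck at about (322,324). The cap is at the upper left, (67,110).

```bash
python3 - <<'E'
from h import *
f='w3';B=np.array([onz(f,p,.012,True)[:2] for p in((282,80),(365,80),(283,211),(363,211))])
print('bolt ctr',B.mean(0),[np.linalg.norm(B[i]-B[j]) for i,j in((0,1),(2,3),(0,2),(1,3))])
for d in(B[0]-B[2],B[1]-B[3]): print('yaw',np.arctan2(d[1],d[0]))
print('stored',onz(f,(323,151),.065,True), [disc(f,(276,108,96,88),.065,t) for t in(165,180)])
P=[onz(f,p,.085,True)[:2] for p in((323,77),(323,225))];print('pillars',np.mean(P,0),np.linalg.norm(P[0]-P[1]))
tcp=arm.state()['position']
for z in(.16,.165,.17,.175,.18):
    L,R,b,t=[onz(f,p,z,True)[:2] for p in((260,325),(385,325),(322,381),(322,270))]
    print(z,np.linalg.norm(L-R),np.linalg.norm(b-t),tool((L+R)/2-tcp[:2]),tool((b+t)/2-tcp[:2]))
c=np.array([.5115,-.0255]);print(tool(c-tcp[:2]))
print('cap',onz(f,(70,108),.010,True))
E
```

```text
bolt ctr [ 0.51204816 -0.02673833] [np.float64(0.06332235410385817), np.float64(0.06436293620369865), np.float64(0.10392798319032126), np.float64(0.10405490255980634)]
yaw 0.3874368648363888
yaw 0.397448147034152
stored [ 0.51206172 -0.02613157  0.065     ] [(0.5064486265182495, -0.027163799852132797, 0.03196088224649429), (0.5066745281219482, -0.027203431352972984, 0.031740304082632065)]
pillars [ 0.5128427  -0.02568603] 0.08796511227589551
0.16 0.05587044331386152 0.05906025856137746 (np.float64(-0.005814911484116488), np.float64(-4.376652825412946e-05)) (np.float64(-0.008377553224124661), np.float64(-0.00028308219251025756))
0.165 0.053896388316560497 0.056973498699816584 (np.float64(-0.002746721969436871), np.float64(-7.536801017744537e-05)) (np.float64(-0.005218818594119271), np.float64(-0.0003062279999313483))
0.17 0.05192233331925947 0.054886738838255754 (np.float64(0.00032146754524269727), np.float64(-0.00010696949210078888)) (np.float64(-0.002060083964113936), np.float64(-0.0003293738073524541))
0.175 0.04994827832195844 0.05279997897669482 (np.float64(0.00338965705992226), np.float64(-0.00013857097402411968)) (np.float64(0.0010986506658913992), np.float64(-0.00035251961477355994))
0.18 0.047974223324657415 0.050713219115133976 (np.float64(0.0064578465746018285), np.float64(-0.00017017245594746325)) (np.float64(0.004257385295896786), np.float64(-0.00037566542219464444))
(np.float64(0.06177647655535401), np.float64(-0.0002446157025160386))
cap [0.46868431 0.20239402 0.01      ]
```

```bash
python3 - <<'E'
from h import *
a=cv2.imread('pics/w3.png')[250:390,240:405];w=cv2.resize(a,None,fx=3.2,fy=3.2,interpolation=cv2.INTER_CUBIC)
def prj(f,X):
    d=np.load(f'pics/{f}.npz');p=d['K']@(d['R']@np.array(X)+d['t']);return (p[:2]/p[2]).astype(int)
s=[]
for f in('s3','c3'):
    u,v=prj(f,[.4546,-.0491,.165]);print(f,u,v);s.append(cv2.resize(cv2.imread(f'pics/{f}.png')[v-28:v+28,u-34:u+34],(268,224),interpolation=cv2.INTER_CUBIC))
cv2.imwrite('pics/m3.png',np.hstack([w[:448],np.vstack(s)]))
E
```

```text
s3 398 227
c3 376 173
```

View pics/m3.png

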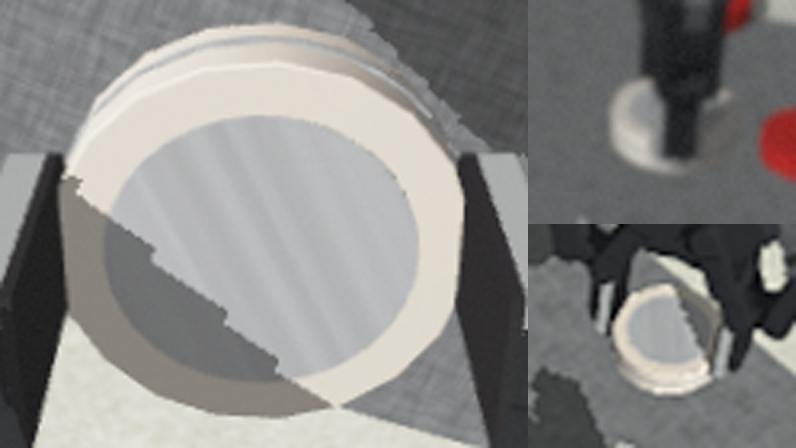

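Crop: the held puck's top face runs from 259.4 to 385 px wide and from 269.7 to 380.3 px high, centre (322,325.3). In the scene view its centre is at about (376.8,173.2).

```bash
python3 - <<'E'
from h import *
tcp=np.array(arm.state()['position'])
def tri(rs):
    A=np.zeros((3,3));b=np.zeros(3)
    for c,v in rs:
        v=v/np.linalg.norm(v);M=np.eye(3)-np.outer(v,v);A+=M;b+=M@c
    X=np.linalg.solve(A,b);return X,[np.linalg.norm(np.cross(X-c,v/np.linalg.norm(v))) for c,v in rs]
X,e=tri([ray('w3',(322,325.3),True),ray('c3',(376.8,173.2))]);print(X,e,tool(X[:2]-tcp[:2]),X[2]-tcp[2])
# calibration check between cams: bolts in w3 vs scene0
for p,q in(((283,211),(380.7,225.7)),((282,80),(362.3,264)),((365,80),(334.7,252))):
    print(tri([ray('w3',p,True),ray('scene0',q)]))
E
```

```text
[ 0.45113744 -0.0510775   0.16162227] [np.float64(0.0008199824952728563), np.float64(0.000819982495272757)] (np.float64(-0.003780111840529239), np.float64(0.0001802520931016055)) 0.017100398800286243
(array([ 0.44997007, -0.01687734,  0.00604986]), [np.float64(6.203072741201638e-05), np.float64(6.20307274121987e-05)])
(array([0.547585  , 0.02356575, 0.00746952]), [np.float64(0.0008120720681344555), np.float64(0.0008120720681343135)])
(array([ 0.5722809 , -0.03550269,  0.0096293 ]), [np.float64(0.0008048908188348984), np.float64(0.0008048908188348468)])
```

>>> jog_arm(
  motion=[
    [[0.73,0.02,0,0,0,0,0],[0.73,0,0,0,0,0,0],[0.73,0,0.4,0,0,0,0],[0,0,0.6,0,0,0,0],[0,0,0,0,0,0,0],[0,0,0,0,0,0,0]],
  ],
)

```text
t: 8.5
position: [0.5154, -0.0243, 0.1148]
tool_rot: [3.141, -0.0, 0.395]
wrist_force: [-0.3, -0.1, -1.2]
grip_width: 0.61
grip_force: 84.0
```

```bash
python3 - <<'E'
from h import *
s=arm.state();print(s['position'],s['tool_rot'],s['wrist_force'])
s_=grab('side','s4')[230:320,310:420,::-1];w=grab('wrist','w4')[170:400,215:430,::-1];c=grab('scene','c4')[170:270,310:410,::-1]
cv2.imwrite('pics/m4.png',np.hstack([cv2.resize(w,(280,300)),cv2.resize(s_,(260,300)),cv2.resize(c,(260,300),interpolation=cv2.INTER_CUBIC)]))
E
```

```text
[ 0.51538348 -0.02428736  0.11480988] [ 3.14148615e+00 -2.16447007e-04  3.94911531e-01] [-0.34901757 -0.11139696 -1.17277673]
```

View pics/m4.png

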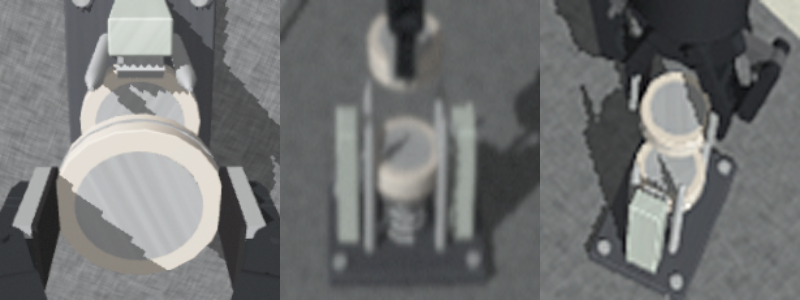

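The side view shows the puck centred over the posts: centre column 403 against posts at 369 and 438. Descend in stages.

>>> jog_arm(
  motion=[
    [[0,0,0.5,0,0,0,0],[0,0,0.4,0,0,0,0],[0,0,0.25,0,0,0,0],[0,0,0.2,0,0,0,0],[0,0,0,0,0,0,0],[0,0,0,0,0,0,0]],
  ],
)

```text
t: 9.4
position: [0.5155, -0.0237, 0.0741]
tool_rot: [3.141, -0.001, 0.396]
wrist_force: [0.6, -0.4, -2.0]
grip_width: 0.612
grip_force: 84.0
```

>>> jog_arm(
  motion=[
    [[0,0,0.2,0,0,0,0],[0,0,0.2,0,0,0,0],[0,0,0,0,0,0,0],[0,0,0,0,0,0,0]],
  ],
)

```text
t: 9.9
position: [0.5151, -0.0237, 0.0617]
tool_rot: [-3.141, 0.0, 0.396]
wrist_force: [0.5, -0.8, -2.4]
grip_width: 0.613
grip_force: 84.0
```

>>> jog_arm(
  motion=[
    [[0,0,0.15,0,0,0,0],[0,0,0.1,0,0,0,0],[0,0,0,0,0,0,0],[0,0,0,0,0,0,0]],
  ],
)

```text
t: 10.4
position: [0.5155, -0.024, 0.0544]
tool_rot: [3.141, -0.001, 0.396]
wrist_force: [-0.1, -0.2, 0.6]
grip_width: 0.613
grip_force: 84.1
```

>>> jog_arm(
  motion=[
    [[0,0,0.15,0,0,0,0],[0,0,0.1,0,0,0,0],[0,0,0,0,0,0,0],[0,0,0,0,0,0,0]],
  ],
)

```text
t: 10.9
position: [0.5156, -0.0239, 0.0468]
tool_rot: [3.141, -0.001, 0.396]
wrist_force: [2.6, -2.5, 0.9]
grip_width: 0.612
grip_force: 84.3
```

>>> jog_arm(
  motion=[
    [[0,0,0.15,0,0,0,0],[0,0,0,0,0,0,0],[0,0,0,0,0,0,0]],
  ],
)

```text
t: 11.28
position: [0.5154, -0.0238, 0.0424]
tool_rot: [3.141, -0.0, 0.396]
wrist_force: [1.5, -2.5, 1.4]
grip_width: 0.611
grip_force: 84.5
```

```bash
python3 - <<'E'
from h import *
s_=grab('side','s5')[230:320,310:420,::-1];w=grab('wrist','w5')[170:400,215:430,::-1];c=grab('scene','c5')[170:270,310:410,::-1]
cv2.imwrite('pics/m5.png',np.hstack([cv2.resize(w,(250,270)),cv2.resize(s_,(300,270),interpolation=cv2.INTER_CUBIC),cv2.resize(c,(250,270),interpolation=cv2.INTER_CUBIC)]))
E
```

```text
(no output)
```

View pics/m5.png

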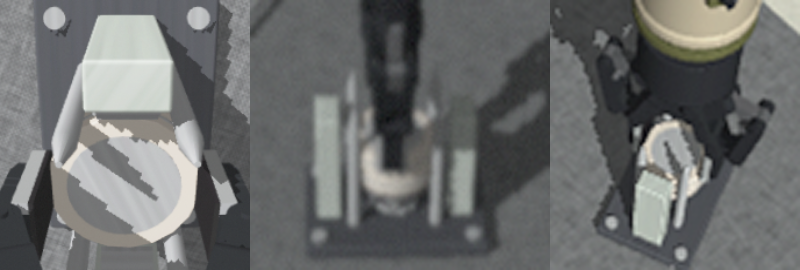

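The held puck's top face looks the same size as before, 125 px, so its top is at about z 60 mm, below the catches. I press 3 mm more and release gently.

>>> jog_arm(
  motion=[
    [[0,0,0.12,0,0,0,0],[0,0,0,0,0,0,0],[0,0,0,0,0,0,0]],
  ],
)

```text
t: 11.8
position: [0.5153, -0.0237, 0.0388]
tool_rot: [3.142, -0.0, 0.396]
wrist_force: [1.7, -3.2, 4.2]
grip_width: 0.609
grip_force: 84.7
```

>>> jog_arm(
  motion=[
    [[0,0,0,0,0,0,-0.6],[0,0,0,0,0,0,-0.6],[0,0,0,0,0,0,-0.8],[0,0,-0.5,0,0,0,-0.8],[0,0,-1,0,0,0,-1],[0,0,-1,0,0,0,-1],[0,0,-1,0,0,0,-1],[-0.5,0,-0.6,0,0,0,-1],[-1,0,0,0,0,0,-1],[0,0,0,0,0,0,-1]],
  ],
)

```text
t: 13.05
position: [0.4727, -0.0421, 0.163]
tool_rot: [3.14, -0.001, 0.394]
wrist_force: [0.4, -0.0, -0.1]
grip_width: 0.996
grip_force: 0.0
```

```bash
python3 - <<'E'
from h import *
s=arm.state();print(s['position'],s['t'],s['wrist_force'])
s_=grab('side','s6')[230:320,310:420,::-1];w=grab('wrist','w6')[:,:,::-1];c=grab('scene','c6')[170:270,310:410,::-1]
cv2.imwrite('pics/m6.png',np.hstack([cv2.resize(w[50:350,200:440],(400,500)),np.vstack([cv2.resize(s_,(300,250),interpolation=cv2.INTER_CUBIC),cv2.resize(c,(300,250),interpolation=cv2.INTER_CUBIC)])]))
E
```

```text
[ 0.47271935 -0.04207971  0.16298925] 13.05 [ 0.4218957  -0.00817275 -0.06157604]
```

View pics/m6.png

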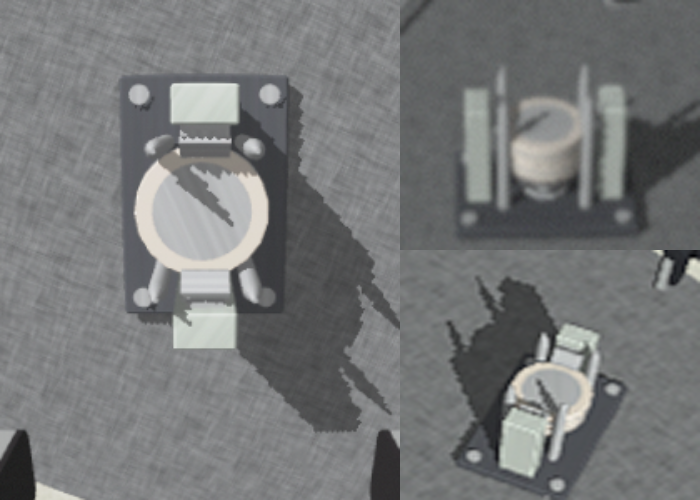

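Wrist and side crops: two pucks are stacked in the magazine, the spring is compressed, and both catch noses lie over the rim, at crop (205,140) and (205,280). The picture allowance is used up, so from here I go by numbers. On to the cap.

>>> jog_arm(
  motion=[
    [[0.34,-0.87,0,0,0,0,-1],[0.34,-0.87,0,0,0,0,-1],[0.34,-0.87,0,0,0,0,-1],[0.34,-0.87,0,0,0,0,-1],[0.34,-0.87,0,0,0,0,-1],[0.34,-0.87,0,0,0,0,-1],[0.34,-0.87,0,0,0,0,-1],[0.34,-0.87,0,0,0,0,-1],[0.34,-0.87,0,0,0,0,-1],[0,0,0,0,0,0,-1]],
  ],
)

```text
t: 14.45
position: [0.4672, 0.2144, 0.1617]
tool_rot: [-3.139, -0.0, 0.401]
wrist_force: [-1.1, 0.3, 0.3]
grip_width: 1.001
grip_force: 0.0
```

```bash
python3 - <<'E'
from h import *
# catch check: same patch before and after
a,b=[cv2.imread(f'pics/{f}.png')[185:262,335:385].astype(int) for f in('scene0','c6')];print('diff',np.abs(a-b).mean(), (np.abs(a-b).max(2)>40).mean())
grab('wrist','w7');p=np.array(arm.state()['position']);print(p)
im=cv2.imread('pics/w7.png');x,y,w,h=200,100,240,260
def prj(f,X):
    d=np.load(f'pics/{f}.npz');q=d['R']@np.array(X)+d['t'];r=np.hypot(q[0],q[1]);th=np.arctan2(r,q[2]);return d['K'][:2,2]+d['K'][0,0]*th*q[:2]/r
print('expect flange at',prj('w7',(.467,.209,.01)),'stem top',prj('w7',(.467,.209,.034)))
hsv=cv2.cvtColor(im[y:y+h,x:x+w],cv2.COLOR_BGR2HSV)
for th in(140,160,180):
    mk=(hsv[...,2]>th).astype(np.uint8)
    for k in cv2.findContours(mk,cv2.RETR_EXTERNAL,cv2.CHAIN_APPROX_NONE)[0]:
        if cv2.contourArea(k)>150:
            q=cv2.convexHull(k)[:,0].astype(float)+[x,y];P=np.array([onz('w7',t,.010,True)[:2] for t in q],np.float32)
            print(th,q.min(0),q.max(0),cv2.contourArea(k),cv2.minEnclosingCircle(P),'med colour',np.median(im[y:y+h,x:x+w][mk>0],0))
E
```

```text
diff 6.438528138528138 0.014805194805194806
[0.46766556 0.21253354 0.16158851]
expect flange at [327.60001011 219.12191684] stem top [328.04597309 226.983551  ]
140 [218. 333.] [292. 359.] 876.5 ((0.30706655979156494, 0.22252041101455688), 0.03993218392133713) med colour [193. 200. 193.]
140 [294. 186.] [358. 249.] 2760.5 ((0.4667018949985504, 0.21093282103538513), 0.028548523783683777) med colour [193. 200. 193.]
140 [353. 103.] [399. 148.] 1372.5 ((0.5566381812095642, 0.2039257436990738), 0.019347932189702988) med colour [193. 200. 193.]
160 [218. 334.] [290. 359.] 846.0 ((0.30619245767593384, 0.2232411652803421), 0.038840606808662415) med colour [193. 201. 194.]
160 [294. 187.] [357. 249.] 2646.5 ((0.4665447771549225, 0.2108229547739029), 0.028186306357383728) med colour [193. 201. 194.]
160 [354. 103.] [398. 148.] 1314.5 ((0.5564307570457458, 0.20388460159301758), 0.019080908969044685) med colour [193. 201. 194.]
180 [218. 334.] [289. 359.] 820.0 ((0.3061031997203827, 0.2237696498632431), 0.03835615515708923) med colour [194. 201. 195.]
180 [294. 187.] [357. 249.] 2539.5 ((0.46649011969566345, 0.2109285444021225), 0.028084781020879745) med colour [194. 201. 195.]
180 [354. 104.] [398. 148.] 1243.5 ((0.5563199520111084, 0.2037435621023178), 0.018904224038124084) med colour [194. 201. 195.]
```

Cap centre is (0.4666, 0.2109) with r = 28.2 mm, so it is the large one. The magazine patch is unchanged from before, so the catches are in. Close partly and descend over the stem.

>>> jog_arm(
  motion=[
    [[-0.05,0.04,0.6,0,0,0,0.2],[0,0,0.9,0,0,0,0.2],[0,0,0.9,0,0,0,0.2],[0,0,0.9,0,0,0,0.2],[0,0,0.7,0,0,0,0.2],[0,0,0.5,0,0,0,0.2],[0,0,0,0,0,0,0.2],[0,0,0,0,0,0,0.2]],
  ],
)

```text
t: 15.5
position: [0.4675, 0.2094, 0.0275]
tool_rot: [3.142, -0.001, 0.396]
wrist_force: [-0.4, 0.3, 0.4]
grip_width: 0.4
grip_force: 0.0
```

>>> jog_arm(
  motion=[
    [[0,-0.05,0.4,0,0,0,0.2],[0,0,0.25,0,0,0,0.2],[0,0,0.13,0,0,0,0.2],[0,0,0,0,0,0,0.2]],
  ],
)

```text
t: 16.0
position: [0.466, 0.2106, 0.0029]
tool_rot: [-3.141, 0.001, 0.396]
wrist_force: [-0.2, -0.0, 0.3]
grip_width: 0.399
grip_force: 0.0
```

>>> jog_arm(
  motion=[
    [[0,0,0,0,0,0,0.6],[0,0,0,0,0,0,0.6],[0,0,0,0,0,0,0.6],[0,0,0,0,0,0,0.6]],
  ],
)

```text
t: 16.5
position: [0.4666, 0.2109, 0.0038]
tool_rot: [-3.142, -0.001, 0.396]
wrist_force: [-1.9, -0.6, 6.2]
grip_width: 0.245
grip_force: 78.4
```

>>> jog_arm(
  motion=[
    [[0,0,-0.5,0,0,0,0.6],[0,0,-1,0,0,0,0.6],[0,0,-1,0,0,0,0.6],[0,0,-1,0,0,0,0.6],[0,0,-1,0,0,0,0.6],[-0.2,0.98,0,0,0,0,0.6],[-0.2,0.98,0,0,0,0,0.6],[-0.2,0.98,0,0,0,0,0.6],[-0.2,0.98,0,0,0,0,0.6],[-0.2,0.98,0,0,0,0,0.6]],
  ],
)

```text
t: 17.75
position: [0.4954, 0.0626, 0.1391]
tool_rot: [3.142, -0.001, 0.396]
wrist_force: [0.4, 0.5, -1.0]
grip_width: 0.245
grip_force: 78.4
```

>>> jog_arm(
  motion=[
    [[-0.2,0.98,0,0,0,0,0.6],[-0.2,0.98,0,0,0,0,0.6],[-0.2,0.98,0,0,0,0,0.6],[0,0,0,0,0,0,0.6],[0,0,0,0,0,0,0.6]],
  ],
)

```text
t: 18.38
position: [0.5127, -0.0241, 0.1387]
tool_rot: [-3.141, -0.0, 0.396]
wrist_force: [-0.4, 0.8, -1.2]
grip_width: 0.247
grip_force: 78.4
```

```bash
python3 - <<'E'
from h import *
p=np.array(arm.state()['position']);s=arm.state();print(p,s['grip_width'],s['t'],s['tool_rot'])
print('to axis',tool(np.array([.512,-.0258])-p[:2]))
for n,f in(('wrist','w8'),('side','s8'),('scene','c8')): grab(n,f)
im=cv2.imread('pics/w8.png');x,y,w,h=240,150,160,230
hsv=cv2.cvtColor(im[y:y+h,x:x+w],cv2.COLOR_BGR2HSV)
d=np.load('pics/w8.npz')
def prj(X):
    q=d['R']@np.array(X)+d['t'];r=np.hypot(q[0],q[1]);th=np.arctan2(r,q[2]);return (d['K'][:2,2]+d['K'][0,0]*th*q[:2]/r).round(1)
c,sn=np.cos(.396),np.sin(.396)
for zz in(-.0038,0): 
    z=p[2]+zz+.010
    print('flange top expected centre,front,back,left,right',z.round(3),[prj([p[0]+a*c-b*sn,p[1]+a*sn+b*c,z]) for a,b in((0,0),(.028,0),(-.028,0),(0,.028),(0,-.028))])
for r in range(y,y+h,6):
    row=hsv[r-y]; print(r,''.join('#' if (v[2]>180 and v[1]<40) else '+' if v[2]>130 else '.' for v in row[::2]))
E
```

```text
[ 0.51265022 -0.02414192  0.1387448 ] 0.24660500632929672 18.375 [-3.14113961e+00 -4.70644766e-04  3.96227930e-01]
to axis (np.float64(-0.0012397663161126094), np.float64(0.0012786668729809257))
flange top expected centre,front,back,left,right 0.145 [array([321.9, 304.7]), array([322. , 246.9]), array([321.9, 354.2]), array([261.1, 304.1]), array([382.7, 304.1])]
flange top expected centre,front,back,left,right 0.149 [array([321.9, 308.7]), array([322. , 249.9]), array([321.9, 358.8]), array([259.9, 308.1]), array([383.9, 308. ])]
150 +++++++++++++++.......................................................+.++++++++
156 ++++++++++++++.....####+....................................+####+.......++++.++
162 ..+.++++++++++....+#####+........+#################.........+#####+.......++++++
168 +..++++++++++++.................+###################+.....................++++++
174 +++++++++++++++................+#####################+...................+++..++
180 +++.+++++.+++++................+#####################+....................++++++
186 .+++++++++++++++.............+++#################
[... 2051 characters left out ...]
#++++...............
336 ++++++++........+++#+++...................############.....+++++#+..............
342 +.+++..........................................#######.....##+..................
348 +++..........................#+................+####+......+....................
354 .............................+++++..............+++++...........................
360 .............................+++++..+++.++++++++++++.+..........................
366 ............................++++++++++++++++++++++++++..........................
372 ............................+++++++++++++++++++++++++...........................
378 ............................+.++++++.++++++..++++++..+..........................
```

The flange sits as expected: widest at row ~302, columns 262 to 382, centred on the TCP, underside about 3.5 mm below it. Centre and descend.

>>> jog_arm(
  motion=[
    [[-0.04,0.04,0.6,0,0,0,0.6],[0,0,0.5,0,0,0,0.6],[0,0,0.2,0,0,0,0.6],[0,0,0.2,0,0,0,0.6],[0,0,0.2,0,0,0,0.6],[0,0,0,0,0,0,0.6],[0,0,0,0,0,0,0.6]],
  ],
)

```text
t: 19.4
position: [0.5123, -0.0264, 0.0876]
tool_rot: [3.141, -0.0, 0.396]
wrist_force: [0.2, -0.3, -0.7]
grip_width: 0.243
grip_force: 78.4
```

>>> jog_arm(
  motion=[
    [[0,0,0.2,0,0,0,0.6],[0,0,0.2,0,0,0,0.6],[0,0,0.1,0,0,0,0.6],[0,0,0,0,0,0,0.6],[0,0,0,0,0,0,0.6]],
  ],
)

```text
t: 20.02
position: [0.5125, -0.0266, 0.0726]
tool_rot: [3.141, -0.001, 0.396]
wrist_force: [0.3, -0.5, 4.5]
grip_width: 0.244
grip_force: 78.8
```

>>> jog_arm(
  motion=[
    [[0,0,0.15,0,0,0,0.6],[0,0,0.15,0,0,0,0.6],[0,0,0,0,0,0,0.6],[0,0,0,0,0,0,0.6]],
  ],
)

```text
t: 20.52
position: [0.5132, -0.0263, 0.0639]
tool_rot: [3.141, -0.002, 0.396]
wrist_force: [4.1, 0.4, 5.2]
grip_width: 0.247
grip_force: 79.4
```

>>> jog_arm(
  motion=[
    [[0,0,0.12,0,0,0,0.6],[0,0,0.12,0,0,0,0.6],[0,0,0,0,0,0,0.6],[0,0,0,0,0,0,0.6]],
  ],
)

```text
t: 21.02
position: [0.5128, -0.0263, 0.0566]
tool_rot: [3.141, -0.001, 0.396]
wrist_force: [3.2, -0.4, 4.9]
grip_width: 0.242
grip_force: 79.4
```

>>> jog_arm(
  motion=[
    [[0,0,0.13,0,0,0,0.6],[0,0,0,0,0,0,0.6],[0,0,0,0,0,0,0.6]],
  ],
)

```text
t: 21.4
position: [0.5128, -0.0263, 0.0528]
tool_rot: [3.141, -0.001, 0.396]
wrist_force: [2.1, 0.9, 6.4]
grip_width: 0.241
grip_force: 79.4
```

```bash
python3 - <<'E'
from h import *
p=np.array(arm.state()['position']);print(p)
grab('wrist','w9');im=cv2.imread('pics/w9.png');x,y,w,h=240,150,160,200
hsv=cv2.cvtColor(im[y:y+h,x:x+w],cv2.COLOR_BGR2HSV)
for r in range(y,y+h,6): print(r,''.join('#' if (v[2]>180 and v[1]<40) else '+' if v[2]>130 else '.' for v in hsv[r-y][::2]))
E
```

```text
[ 0.51276894 -0.02627592  0.05277842]
150 +++++++++++.+++++++.+.+++++++++++++....++++++++++++++++++++++++++++++.++++++++++
156 +++++..+.................................................................+...+++
162 +++............................................................................+
168 +........+###+.....................................................+####+.......
174 +++....#########.............#######################+.............#########.....
180 +++....+#######+............#########################+............+#######+.....
186 +++.......................+############################.........................
192 ++++.....................###############################........................
198 +++.....................#################################+......................
204 +++....................####################################.....................
210 ++++..................+###################################+.....................
216 ++++................+#####################################+.....................
222 ++++...............+##################
[... 1127 characters left out ...]
###########.........
306 +++++++....###.....+#####+.....+####...######++++++......#####+.....+#..........
312 ++++++++...........######.......################+++......+#####.................
318 ++++++++..........+#####+.......####################+....+######................
324 ++++++++.........+######..........+###################....######+...............
330 ++++++++.........######+.........+++++++##############....+######...............
336 ++++++++........#######+........+.+++.......##########.....#######..............
342 +++++................##.........++++++..++...#########.....##+..................
348 .++..........................#+..+++.........++++###+......+....................
```

The flange is still 120 px wide at row 300, so it didn't slip, and the far nose shows as a 50 px band at row 258. Release and rise.

>>> jog_arm(
  motion=[
    [[0,0,0,0,0,0,0.2],[0,0,0,0,0,0,0],[0,0,0,0,0,0,0],[0,0,-0.3,0,0,0,0],[0,0,-1,0,0,0,0],[0,0,-1,0,0,0,0],[0,0,-1,0,0,0,0],[-0.5,0,-0.5,0,0,0,0],[-1,0,0,0,0,0,0],[0,0,0,0,0,0,0]],
  ],
)

```text
t: 22.7
position: [0.4694, -0.0447, 0.167]
tool_rot: [3.14, 0.0, 0.394]
wrist_force: [0.9, -0.0, -0.5]
grip_width: 0.5
grip_force: 0.0
```

```bash
python3 - <<'E'
from h import *
s=arm.state();print(s['position'],s['grip_width'],s['t'],s['wrist_force'])
for n,f in(('wrist','w10'),('side','s10'),('scene','c10')): grab(n,f)
d=np.load('pics/w10.npz')
def prj(X):
    q=d['R']@np.array(X)+d['t'];r=np.hypot(q[0],q[1]);th=np.arctan2(r,q[2]);return (d['K'][:2,2]+d['K'][0,0]*th*q[:2]/r).round(1)
c,sn=np.cos(.394),np.sin(.394);W=lambda a,b,z:prj([.512+a*c-b*sn,-.0258+a*sn+b*c,z])
print('flange @.066 ctr,front,back,l,r',[W(a,b,.066) for a,b in((0,0),(.028,0),(-.028,0),(0,.028),(0,-.028))],'stem top',W(0,0,.090),W(0,.012,.09),W(0,-.012,.09))
print('noses tip z66 far/near',W(.0235,0,.066),W(-.0235,0,.066))
im=cv2.imread('pics/w10.png');u,v=W(0,0,.066).astype(int)
for r in range(v-60,v+66,4): print(r,''.join('%x'%(min(k,255)//16) for k in im[r,u-60:u+62:2].max(1)))
print('x0',u-60)
E
```

```text
[ 0.46944771 -0.04474531  0.16701422] 0.49975511346629586 22.7 [ 0.92368685 -0.01449632 -0.46702706]
flange @.066 ctr,front,back,l,r [array([319.8, 170.3]), array([319.8, 130.2]), array([319.8, 209.3]), array([279.6, 170.6]), array([360. , 170.5])] stem top [319.7 175.3] [300.7 175.4] [338.7 175.4]
noses tip z66 far/near [319.8 136.6] [319.8 203.2]
110 888888766666564666667eddddddddddddddddddc54566666666666555455
114 888989766666666666667ddddddddddccdcdcdddb44444666666666555558
118 8898887666666666666666667777777777777764444444446666666555558
122 798898766666666666666667c777777777777764444444444666666544558
126 888888766666669ba877766addddddddddddddb4566cdca64445666555558
130 8888887666666adb76666645666666666666665456bccdc85444666555558
134 88898876666667766666789a6666666666666678745876665444445555578
138 89888876666666666b8888888888888888888888887644444444444455558
142 888888766666666aeec88888888ca88888888888888885444444444455569
146 88988876666666eeddddda888888cddad888cd8d8c98c8844444444455599
150 8888887666666eddddddddda8888889ddddcdddddddddddd6444444454555
154 988888766666eeddddd
[... 669 characters left out ...]
dccb88888888778887744444443455555
198 88888887666666666bddddddddddddddc7877788888775444444444455555
202 9887888766666666bca9cddddddddcdccc977777777666444444444555555
206 8888889766666669cb976668ddddddddddd86675456796644444443555555
210 888888876666666cca866666dddddddddddddc7444cdcb864434443455555
214 88778887666666cdc9766667ddddddddddddddb544addc964444444455445
218 88888898669bccadb666666778888888888888774469cd967776443445455
222 9898898866bbccbb866666677668a99a8b7a7777444444477776544444555
226 888898886668aa844666667777cccccccccccccc644443445654344555555
230 8988888866655555555556c779eddddddeeddddd944444444444444455555
234 8888888998875555555556ddd87ddddddddddddd855555555555555555555
x0 259
```

The flange is seated at z ≈ 66 mm: 78 px wide where 80 is expected at that height. Both noses are over it, the stem is up, and the gripper is clear.

```bash
python3 -c "
from workcell import arm
print(arm.finish_job())"
```

```text
the job is handed in; nothing more can be done
None
```

The magazine is loaded: the large puck and then the cap, stem up, are pressed in with both catches appearing closed over the flange in the last wrist image. The job was handed in at about 22.9 s, and no verdict came back.

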